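# Change the circuit board in an inclined tester

## Task

The board in the sloping tester has been tested: swing the clamp's red handle fully back, take that green board out and lay it flat in the empty pocket of the light grey outgoing tray. Then pick the green board, not the blue one, from the black incoming tray, lay it home in the tester with its white connectors at the uphill end under the clamp, and close the clamp fully on it. Hold the boards only by their long edges, never touch a board's faces or parts, never let a board fall, and leave everything else where it is.

Things in the scene. Friction and masses are not known exactly. Their poses are not given: they have to be found in the camera images.
- tester: Grey wedge-shaped board tester, 206 mm long in x, 160 wide, fixed; origin at the table under it. Its black plate slopes up at 30 degrees towards its +x (49 mm high at the robot's end, 154 at the far end). Fingertips have free room on both sides of the middle of the board's long edges, down to the plate. Behind the board's uphill end stands a steel toggle clamp with a red handle.
- nest: Place of the board in the tester: origin at the underside centre of a board lying home; x uphill, y across, z square off the slope (30 degrees from vertical). The board lies on white pillars 14 mm off the plate. Steel pins with cone tips reach 9 to 10 mm above its underside: two just past the downhill end (a board let go above them may slide down to them), two beside each long edge (2.5 mm play).
- nest_top_end (a point): Point of the nest where a board's connector end point lies when the board is home: 50 mm uphill of the nest's origin, 4.6 mm off its plane.
- clamp_handle (a joint): Angle of the clamp's red handle about its pivot: 0 = clamped (handle square to the slope, its arm down on the board's uphill end), 1.05 = fully back (60 degrees further from the board, uphill), where the arm stands up clear of the board. It stays where it is left; moving it takes about 2 N at the grip.
- handle_grip (a point): Point to hold on the red handle: centre of its red grip, 80 mm from the pivot. The grip is 15 mm wide across (tester y), 14 mm thick, and reaches 27 mm beyond this point to the handle's end.
- handle_pivot (a point): Pivot of the red handle; its axis is the tester's y axis.
- board_tested: Green circuit board, 110 x 60 mm, about 90 g, in the tester at the start. Origin at the centre of its underside; x along it to the white connectors, z off the parts side. Its bare edge band is 3 mm thick, 0.8 to 3.8 mm above the underside; the faces begin 3 mm in from the edges, the parts on top reach 13 mm above the underside. It balances at its middle.
- board_tested_conn (a point): Connector end point of that board: x = 50 mm, z = 4.6 mm in its frame, between the two white connectors.
- board_next: The green board to be tested next, same make (sizes as above), lying in one of the black tray's two pockets. A 10 N grip at the middle of its long edges holds a board.
- board_next_conn (a point): Connector end point of that board, as above.
- board_blue: Blue board of another type, same size, in the black tray's other pocket; stays there.
- board_done: Green board tested before, in one pocket of the light grey tray; stays there.
- tray_in: Black incoming tray, 286 x 140 mm, fixed; origin under its centre, two pockets 70 mm either way along its x. Boards lie level on end ledges 16 mm above the table, 3 mm play all round; end walls and corner guides (44 mm from a pocket's middle) rise 8 to 10 mm above the ledges. Beside the middle of a board's long edges 37 mm is free, down to the 3 mm floor. Rims 27 mm high at most.
- tray_out: Light grey outgoing tray, of the same shape, fixed.
- free_pocket (a point): Centre of the empty pocket of the grey tray, at the height of its ledges (where the underside's centre of a board lying there is).
- brush: Black anti-static brush, 155 mm, lying on the table; stays.
- screwdriver: Yellow screwdriver, 170 mm, lying on the table; stays.
- bottle: White bottle with red cap, 130 mm tall; stays.
- tape: Roll of yellow tape, 90 mm across; stays.
- scanner: Grey hand-held code scanner, lying; stays.
- cup: Blue plastic cup, 75 mm tall; stays.
Not all that is in view belongs to the job. Leave any pink or yellow look-alike of the board_next alone.

How it is judged:
On the way, in this order (a step that is already met when the one before it is completed fails the run):
1. the clamp's handle is swung fully back, the tested board still in the tester (value of joint clamp_handle above 0.9 rad and distance of board_tested from where it was at the start of the episode below 0.01 m), for 0.1 s.
2. the tested board lies let go in the empty pocket of the grey tray (horizontal distance between board_tested and free_pocket below 0.008 m and z of board_tested in the frame of tray_out below 0.019 m and angle between board_tested's own z axis and vertical below 0.06 rad and contact force between the fingers and board_tested below 0.2 N), for 0.2 s.
3. the next green board lies let go, home in the open tester, connectors uphill (distance between board_next and nest below 0.008 m and angle between the z axis of board_next and the z axis of nest, either way round below 0.07 rad and angle between board_next's own z axis and vertical below 0.8 rad and distance between board_next_conn and nest_top_end below 0.01 m and value of joint clamp_handle above 0.9 rad and contact force between the fingers and board_next below 0.2 N), for 0.2 s.
4. the clamp is closed on it (value of joint clamp_handle below 0.08 rad and distance between board_next and nest below 0.008 m and angle between the z axis of board_next and the z axis of nest, either way round below 0.07 rad and angle between board_next's own z axis and vertical below 0.8 rad and distance between board_next_conn and nest_top_end below 0.01 m), for 0.2 s.
At the end, for the whole second after the job is handed in: Tested board level (0.06 rad) on the ledges of the grey tray's empty pocket, within 8 mm; next green board home in the tester, within 8 mm and flat (0.07 rad), connectors uphill; handle within 0.08 rad of closed; boards at rest; the two other boards moved under 15 mm, other things under 20 mm (all of step 4 and horizontal distance between board_tested and free_pocket below 0.008 m and z of board_tested in the frame of tray_out below 0.019 m and angle between board_tested's own z axis and vertical below 0.06 rad and linear speed of each of board_tested, board_next below 0.02 m/s and distance of each of board_blue, board_done from where it was at the start of the episode below 0.015 m and distance of each of brush, screwdriver, bottle, tape, scanner, cup from where it was at the start of the episode below 0.02 m); the robot touches nothing.
It fails at once if a finger touches the face or the parts of a board (contact force between the fingers and board_tested_c1 above 0.5 N or contact force between the fingers and board_tested_c2 above 0.5 N or contact force between the fingers and board_next_c1 above 0.5 N or contact force between the fingers and board_next_c2 above 0.5 N or contact force between the fingers and board_blue_c1 above 0.5 N or contact force between the fingers and board_blue_c2 above 0.5 N or contact force between the fingers and board_done_c1 above 0.5 N or contact force between the fingers and board_done_c2 above 0.5 N).
It fails at once if a board is let fall (faster than 0.5 m/s with no finger on it) ((linear speed of board_tested above 0.5 m/s and contact force between the fingers and board_tested below 0.2 N) or (linear speed of board_next above 0.5 m/s and contact force between the fingers and board_next below 0.2 N)).
It fails at once if the blue board or the finished board is shifted by more than 15 mm (distance of any of board_blue, board_done from where it was at the start of the episode above 0.015 m).
It fails at once if another thing on the bench is shifted by more than 20 mm (distance of any of brush, screwdriver, bottle, tape, scanner, cup from where it was at the start of the episode above 0.02 m).
It also fails if it takes over 72 s, if anything falls off the work surface, if the arm or the gripper's body presses on something with over 40 N, if the wrist force passes 120 N, or if a joint passes its speed limit or range.

## Robot

A 7-joint arm with a two-finger parallel gripper is mounted at the origin on the work surface. World frame = base frame: x ahead of the robot, y to its left, z up, the work surface at z = 0. Lengths are in m, angles in rad, forces in N, time in s.
With the tool pointing down it reaches from about 0.4 to 0.9 m from the base axis. Payload 5.5 kg.
Tool frame: the origin (TCP) lies between the finger pads; the fingertips stand 25 mm ahead of it and the grasp point (between the pads) lies 6 mm ahead of it; z points along the fingers, y is the line along which they close (so a half turn about z gives the same grasp; the last joint's range is limited). The gripper opens to 92 mm and grips with 3 to 60 N. Pads are 19 mm wide; open, the fingers measure 130 mm over their backs; the gripper's body (75 mm by 190 mm) begins 47 mm behind the grasp point.
Start: joints at [-0.908, 0.501, -0.427, 1.55, 0.221, 1.138, -0.21], TCP at [0.253, 0.599, 0.252] pointing down, gripper open.
Joint ranges: [-2.88, 2.88], [-0.31, 2.03], [-1.54, 1.56], [0.2, 2.42], [-1.41, 4.55], [0.19, 2.02], [-2.57, 2.57]. Speed limits (rad/s): [2.57, 2.57, 3.14, 3.14, 3.14, 3.14, 3.14].

## Interface

Orientations are given as a rotation vector (axis times angle).
In Python, from rig import robot gives the robot as it stands.
- The arm moves only by the shell command python3 -m jog 'ROWS' [OPENING] [FORCE]. ROWS is text: rows parted by semicolons, each of 6 numbers parted by spaces: the shift along the tool's x, y, z in units of 0.4 m (1.0 is 0.4 m), then the turn, a rotation vector about the tool's x, y, z in units of pi rad (1.0 is pi rad). A call has 1 to 12 rows; each row is the pose to reach, as a shift and turn from the pose commanded when the call began, along the tool's axes at that moment, turning the shorter way round; what a row does not reach only later rows make up. A row lasts 1/10 s, in which the tool goes at most 50 mm and 8.59 degrees, less where a joint would pass 70% of its speed; a pose out of reach is approached as far as the arm can. A call with a number of a shift or a turn outside -1 to 1 is refused whole. A call with a gripper value outside its range is refused whole. OPENING is the closure, from -1 (fully open) to 1 (shut), set as the call begins (- or left out, the last holds). The fingers move at their own pace and stop on an object; FORCE is the grip in N (left out, the last holds). Time passes only in rows, so rows that repeat a pose let the fingers close. It gives the time, the measured TCP pose, the force, the opening and the grip force at its end, in the units of the state.
- robot.get_obs(): the state, without advancing time (a new reading comes with each control period).
- robot.capture(name): name is "side" or "top"; returns the picture (480x640x3 uint8, blue, green, red); there is no depth.
- robot.camera_params(name): a dict with "camera_matrix" (3x3 intrinsics, pixels), "dist_coeffs" ([k1, k2, p1, p2, k3] as OpenCV has them; the pictures are not rectified), "origin" and "attitude" of the camera in the world. Camera axes: x right, y down, z forward; pixel columns grow to the right and rows downward; lengths in m; the calibration is good to about 2 mm. A picture is of the moment at which its call begins. camera_params takes no time and is no camera call.
- robot.job_done(): hands the job in; it is judged then, once.
Trained networks look in the newest picture that a camera, given by its name, has taken for a name from the list of things; names that differ only in an ending like _2 or _b are one class to them, and where a whole thing is asked for, a point or a joint stands for the part that bears it (a point fixed in the world has none). Each returns a list of dicts, best first, with "p" (0 to 1); they miss things now and then, are a little off and sometimes report something else, mostly with a low value. They report only what shows in the picture. A call takes as long as a camera call. They do not tell look-alikes from the thing itself.
- robot.cut_out(camera, target): "pixels" (480x640 bool, what is visible of it) and "uv" ([column, row] in pixels, amid what is visible of it).
The state is a dict: "time_s": time; "joint_positions": joint angles; "qvel": joint speeds; "tau": joint torques, N m; "eef_pos": TCP position; "ee_rot": TCP orientation; "wrist_force": force on the tool from outside, world axes, zero at the start; "wrist_torque": the same for the moment, N m; "width": finger opening in m; "finger_force": force on a finger pad.
Only numpy, scipy, OpenCV 4.12 (cv2) and the standard library are available. Lean on these libraries where they do the work, as an engineer would, in place of code of your own. Each camera call takes 0.05 s, during which the arm holds its last target. There are 200 camera calls.

## Working session

There is one attempt and no reset: what is moved stays moved. The work goes in short steps, Python scripts to look and compute and a shell command to move; the robot and the scene stay as the last step left them, time stands still between calls to the robot, and variables do not carry over. Pictures are saved under pics/ and viewed, at most 10 in all, crops included, and the job is handed in when it is done.

```bash
ls; mkdir -p pics
python3 - <<'E'
from rig import robot
import cv2,numpy as np
for c in("top","side"):
    p=robot.camera_params(c);print(c,p)
    im=robot.capture(c);cv2.imwrite(f"pics/{c}0.png",im)
    for n in["tester","tray_in","tray_out","board_tested","board_next","board_blue","handle_grip","clamp_handle","brush","screwdriver","bottle","tape","scanner","cup"]:
        r=robot.cut_out(c,n)
        print(n,[(round(d["p"],2),np.round(d["uv"]).tolist(),int(d["pixels"].sum())) for d in r][:5])
o=robot.get_obs();print(o)
E
```

```text
pics
top {'camera_matrix': array([[452.43036706,   0.        , 324.50864575],
       [  0.        , 452.43036706, 240.25913186],
       [  0.        ,   0.        ,   1.        ]]), 'dist_coeffs': array([-0.02992073,  0.        ,  0.        ,  0.        ,  0.        ]), 'origin': array([ 0.25211687, -0.02104106,  1.35383388]), 'attitude': array([-2.11540537,  2.10669664, -0.19104565])}
tester [(0.69, [229.0, 212.0], 4175)]
tray_in [(0.74, [421.0, 232.0], 3284)]
tray_out [(0.69, [277.0, 234.0], 157), (0.68, [335.0, 228.0], 3881), (0.57, [418.0, 206.0], 678)]
board_tested [(0.94, [226.0, 229.0], 699)]
board_next [(0.89, [365.0, 305.0], 748), (0.8, [445.0, 320.0], 787), (0.61, [418.0, 208.0], 681)]
board_blue [(0.96, [419.0, 252.0], 713)]
handle_grip [(0.56, [215.0, 199.0], 104)]
clamp_handle []
brush [(0.78, [274.0, 238.0], 208), (0.59, [418.0, 209.0], 678), (0.21, [146.0, 282.0], 607), (0.17, [421.0, 254.0], 710)]
screwdriver [(0.57, [376.0, 251.0], 266)]
bottle [(0.95, [481.0, 202.0], 403), (0.2, [419.0, 208.0], 641), (0.2, [146.0, 284.0], 621)]
tape [(0.84, [494.0, 248.0], 579), (0.
[... 1347 characters left out ...]
1)]
{'time_s': 1.5, 'joint_positions': array([-0.90777848,  0.5009122 , -0.42698471,  1.55043668,  0.22081426,
        1.13829719, -0.21029225]), 'qvel': array([ 0.00148726, -0.00015362, -0.00084075,  0.00094327,  0.00020683,
        0.00059578, -0.00012253]), 'tau': array([-1.76990038e-04, -5.66438341e+01, -5.81085742e+00, -2.79500949e+01,
       -6.68605487e-02,  2.06389994e-02,  3.84533723e-05]), 'eef_pos': array([0.25298299, 0.59872711, 0.25170436]), 'ee_rot': array([-6.23797131e-01, -3.07901783e+00,  3.78358032e-05]), 'wrist_force': array([0.8630208, 0.355238 , 0.8015601]), 'wrist_torque': array([-0.00365906, -0.01036856,  0.03314876]), 'finger_force': 0.0, 'width': 0.09170402933141177}
```

Run:
```python
import cv2
a=cv2.imread("pics/top0.png")[160:360,120:520];cv2.imwrite("pics/top0c.png",cv2.resize(a,(800,400),interpolation=cv2.INTER_CUBIC))
a=cv2.imread("pics/side0.png")[130:430,200:500];cv2.imwrite("pics/side0c.png",cv2.resize(a,(600,600),interpolation=cv2.INTER_CUBIC))
```

```text
(no output)
```

View pics/top0c.png

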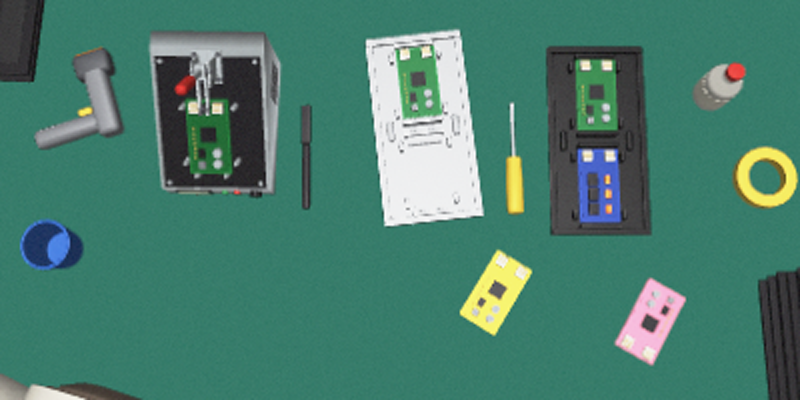

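View pics/side0c.png

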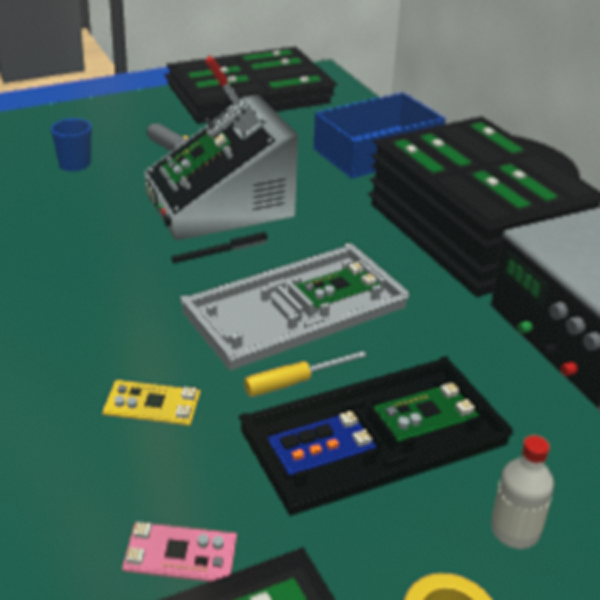

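Top picture: the candidates for board_next are the green one in the black tray's far pocket (418,208), yellow (365,305) and pink (445,320). Only (418,208) is green and in the black tray. The blue board at (419,252) is in the near pocket. The empty grey pocket is the near one at about (337,252). Connectors face uphill/away on both boards. The red handle is at about (214,202) top and (308,165) side.

```bash
cat > h.py <<'E'
import numpy as np,cv2
from scipy.optimize import least_squares
from scipy.spatial.transform import Rotation as R
from rig import robot
P={c:robot.camera_params(c) for c in("top","side")}
def proj(c,X):
    p=P[c];Rm=R.from_rotvec(p["attitude"]).as_matrix()
    return cv2.projectPoints(np.float64(X),cv2.Rodrigues(Rm.T)[0],-Rm.T@p["origin"],p["camera_matrix"],p["dist_coeffs"])[0][:,0]
def ray(c,uv):
    p=P[c];q=cv2.undistortPoints(np.float64([[uv]]),p["camera_matrix"],p["dist_coeffs"])[0,0]
    d=R.from_rotvec(p["attitude"]).apply([q[0],q[1],1]);return p["origin"],d/np.linalg.norm(d)
def box(x,y,z,yaw,tilt,L,W,z0,z1):
    b=np.array([[i*L/2,j*W/2,k] for i in(-1,1) for j in(-1,1) for k in(z0,z1)])
    return (R.from_euler("z",yaw)*R.from_euler("y",-tilt)).apply(b)+[x,y,z]
def cont(m):
    cs=cv2.findContours(m.astype(np.uint8),cv2.RETR_EXTERNAL,cv2.CHAIN_APPROX_NONE)[0]
    return max(cs,key=len)[:,0].astype(np.float32)
def fit(masks,x0,tilt,L,W,z0,z1,zfix=None):
    cs={c:cont(m) for c,m in masks.items()}
    def f(v):
        z=zfix if zfix is not None else v[3]
        r=[]
        for c,k in cs.items():
            h=cv2.convexHull(np.float32(proj(c,box(v[0],v[1],z,v[2],tilt,L,W,z0,z1))))
            r+=[cv2.pointPolygonTest(h,(float(a),float(b)),True)-.5 for a,b in k]
        return np.array(r)
    s=least_squares(f,x0,loss="soft_l1",f_scale=.5,diff_step=1e-3,x_scale=[.01,.01,.03,.01][:len(x0)])
    return s.x,np.median(abs(s.fun))
def best(c,n,uv):
    r=[d for d in robot.cut_out(c,n) if np.hypot(*(np.array(d["uv"])-uv))<15]
    return r[0]["pixels"] if r else None
def tri(us):
    A=0;b=0
    for c,u in us.items():
        o,d=ray(c,u);M=np.eye(3)-np.outer(d,d);A=A+M;b=b+M@o
    return np.linalg.solve(A,b)
def rel(pos,rot,o=None):
    "row numbers from the current pose to a world TCP pose"
    o=o or robot.get_obs();R0=R.from_rotvec(o["ee_rot"])
    return np.round(np.r_[R0.inv().apply(np.array(pos)-o["eef_pos"])/.4,(R0.inv()*rot).as_rotvec()/np.pi],4)
E
cat > m.py <<'E'
from h import *
im={c:robot.capture(c) for c in("top","side")}
for c in im:
    hs=cv2.cvtColor(im[c],cv2.COLOR_BGR2HSV);r=((hs[...,0]<8)|(hs[...,0]>172))&(hs[...,1]>150)&(hs[...,2]>70)
    n,l,st,ce=cv2.connectedComponentsWithStats(r.astype(np.uint8));print(c,"red",[(ce[i].round(1).tolist(),st[i].tolist()) for i in range(1,n) if st[i,4]>8])
Q={"tested":("board_tested",(226,229),(298,205)),"next":("board_next",(418,208),(412,332)),"blue":("board_blue",(419,252),(362,350)),"done":("board_next",(330,201),(368,272)),
"tin":("tray_in",(421,232),(384,349)),"tout":("tray_out",(335,228),(340,281))}
for k,(n,ut,us) in Q.items():
    mt=best("top",n,ut);ms=best("side",n,us)
    if mt is None and k=="done": mt=best("top","board_tested",ut)
    M={c:m for c,m in(("top",mt),("side",ms)) if m is not None}
    if k[0]=="t" and k!="tested":
        for c in M: M[c]=cv2.fillPoly(np.zeros((480,640),np.uint8),[cv2.convexHull(cont(M[c]).astype(int))],1)
        a=(0,.286,.140,0,.025,0.)
    else: a=(np.pi/6 if k=="tested" else 0,.11,.06,.0008,.0038,None if k=="tested" else .016)
    sets=[M] if k=="tested" else [M]+[{c:M[c]} for c in M]
    for S in sets:
        o,d=ray("top",ut);z=.12 if k=="tested" else .016;X=o+d*(z-o[2])/d[2]
        x0=[X[0],X[1],0.05]+([z] if a[5] is None else [])
        v,e=fit(S,x0,*a);print(k,list(S),v.round(4),round(e,2))
E
python3 m.py
```

```text
top red [([207.4, 127.6], [206, 126, 4, 4, 11]), ([206.5, 135.9], [205, 134, 4, 5, 15]), ([421.3, 143.7], [419, 141, 6, 6, 23]), ([487.2, 195.4], [483, 192, 9, 8, 61]), ([212.0, 202.2], [207, 198, 11, 10, 66])]
side red [([307.7, 164.8], [303, 159, 10, 13, 55]), ([484.5, 313.7], [481, 311, 8, 7, 46]), ([467.4, 353.9], [462, 348, 12, 13, 130])]
tested ['top', 'side'] [ 0.535   0.2864 -0.0104  0.0992] 0.41
next ['top', 'side'] [ 0.6224 -0.2846 -0.0095] 0.5
next ['top'] [ 0.6222 -0.2826 -0.0038] 0.13
next ['side'] [ 0.6226 -0.2868 -0.0178] 0.32
blue ['top', 'side'] [ 0.4813 -0.2836  0.0113] 0.42
blue ['top'] [ 0.4818 -0.2817  0.0185] 0.27
blue ['side'] [ 0.481  -0.2849  0.0022] 0.25
done [] [ 0.6411 -0.0151  0.05  ] nan
tin ['top', 'side'] [ 0.5507 -0.2851  0.0066] 1.29
tin ['top'] [ 0.5517 -0.283   0.0098] 1.17
tin ['side'] [ 0.5498 -0.2873 -0.0009] 1.32
tout ['top', 'side'] [ 0.5707 -0.0236  0.1104] 1.19
tout ['top'] [ 0.5704 -0.0189  0.1189] 2.27
tout ['side'] [ 0.5704 -0.0255  0.1069] 0.97
  return _methods._mean(a, axis=axis, dtype=dtype,
  ret = ret.dtype.type(ret / rcount)
```

Run:
```python
from h import *
g=tri({"top":(212,202.2),"side":(307.7,164.8)});print("grip",g,proj("top",[g]),proj("side",[g]))
o=robot.get_obs();D=R.from_rotvec([0,np.pi,0])*R.from_euler("z",0.01)
print(o["time_s"],R.from_rotvec(o["ee_rot"]).as_matrix().round(2))
print(D.as_matrix().round(2))
for p in([g[0],g[1],g[2]+.09],[g[0],g[1],g[2]+.006],):print(p,rel(p,D))
```

```text
grip [0.5720991  0.28650411 0.24180008] [[212.00335373 202.18805744]] [[307.68995959 164.80229083]]
2.25 [[-0.92  0.39 -0.  ]
 [ 0.39  0.92  0.  ]
 [ 0.    0.   -1.  ]]
[[-1.    0.01  0.  ]
 [ 0.01  1.    0.  ]
 [-0.    0.   -1.  ]]
[np.float64(0.5720991001566474), np.float64(0.28650410696478074), np.float64(0.33180008388911597)] [-1.0387 -0.4086 -0.2002  0.     -0.     -0.1241]
[np.float64(0.5720991001566474), np.float64(0.28650410696478074), np.float64(0.24780008388911598)] [-1.0388 -0.4086  0.0098  0.     -0.     -0.1241]
```

```bash
python3 -m jog '-0.1 0 -0.2 0 0 -0.06;-0.99 -0.39 -0.2 0 0 -0.1241;-0.99 -0.39 -0.2 0 0 -0.1241;-0.99 -0.39 -0.2 0 0 -0.1241;-0.99 -0.39 -0.2 0 0 -0.1241;-0.99 -0.39 -0.2 0 0 -0.1241;-0.99 -0.39 -0.2 0 0 -0.1241;-0.99 -0.39 -0.2 0 0 -0.1241;-0.99 -0.39 -0.2 0 0 -0.1241;-0.99 -0.39 -0.2 0 0 -0.1241;-0.99 -0.39 -0.2 0 0 -0.1241;-0.99 -0.39 -0.2 0 0 -0.1241' -0.1 5
python3 - <<'E'
from h import *
D=R.from_rotvec([0,np.pi,0])*R.from_euler("z",0.01)
for p in([.5721,.2865,.33],[.5721,.2865,.248]):print(rel(p,D))
E
```

```text
time_s: 3.45
eef_pos: [0.556, 0.3022, 0.3316]
ee_rot: [-0.013, -3.141, -0.002]
wrist_force: [-0.4, 1.0, -0.1]
width: 0.0504
finger_force: 0.0
[-0.0407 -0.039   0.0039  0.0003 -0.0003  0.0005]
[-0.0409 -0.0392  0.2089  0.0003 -0.0003  0.0005]
```

```bash
python3 -m jog '-0.041 -0.039 0.05;-0.041 -0.039 0.15 0 0 0' 2>&1 | tail -1; python3 -m jog '-0.041 -0.039 0.05 0 0 0;-0.041 -0.039 0.15 0 0 0;-0.041 -0.039 0.209 0 0 0;-0.041 -0.039 0.209 0 0 0' && python3 -m jog '0 0 0 0 0 0;0 0 0 0 0 0;0 0 0 0 0 0;0 0 0 0 0 0' 1 5
```

```text
$[0]: bad value
time_s: 3.85
eef_pos: [0.5693, 0.2861, 0.244]
ee_rot: [-0.01, -3.134, 0.004]
wrist_force: [0.4, 0.2, 0.2]
width: 0.0504
finger_force: 0.0
time_s: 4.25
eef_pos: [0.5738, 0.2858, 0.2496]
ee_rot: [0.015, 3.139, 0.002]
wrist_force: [0.7, -1.0, 0.4]
width: 0.0232
finger_force: 0.0
```

```bash
python3 -m jog '-0.015 0 -0.009 0 0 0;-0.032 0 -0.015 0 0 0;-0.048 0 -0.02 0 0 0;-0.065 0 -0.024 0 0 0;-0.082 0 -0.026 0 0 0;-0.1 0 -0.027 0 0 0;-0.118 0 -0.026 0 0 0;-0.135 0 -0.024 0 0 0;-0.152 0 -0.02 0 0 0;-0.168 0 -0.015 0 0 0;-0.2 0 0 0 0 0;-0.212 0 0.006 0 0 0'
```

```text
time_s: 5.45
eef_pos: [0.6601, 0.2818, 0.2462]
ee_rot: [0.02, 3.14, -0.004]
wrist_force: [0.5, -6.4, 3.2]
width: 0.0152
finger_force: 5.0
```

```bash
python3 -m jog '0 0 0 0 0 0;0 0 0 0 0 0;0 0 -0.1 0 0 0;0.1 0 -0.2 0 0 0;0.3 0 -0.25 0 0 0;0.45 0 -0.25 0 0 0;0.45 0 -0.25 0 0 0;0.45 0 -0.25 0 0 0;0.45 0 -0.25 0 0 0' -1
python3 - <<'E'
from h import *
im={c:robot.capture(c) for c in("top","side")}
for c in im:
    cv2.imwrite(f"pics/{c}1.png",im[c])
    hs=cv2.cvtColor(im[c],cv2.COLOR_BGR2HSV);r=((hs[...,0]<8)|(hs[...,0]>172))&(hs[...,1]>150)&(hs[...,2]>70)
    n,l,st,ce=cv2.connectedComponentsWithStats(r.astype(np.uint8));print(c,"red",[(ce[i].round(1).tolist(),st[i].tolist()) for i in range(1,n) if st[i,4]>8])
for a in(60,65):print(a,[proj(c,[[.612+.08*np.cos(np.radians(a)),.2865,.1725+.08*np.sin(np.radians(a))]]) for c in im])
# done board via green in grey tray
from m import Q
E
```

```text
time_s: 6.35
eef_pos: [0.4766, 0.2873, 0.3469]
ee_rot: [0.01, 3.139, 0.001]
wrist_force: [-0.2, -0.5, 0.6]
width: 0.0823
finger_force: 0.0
top red [([207.5, 127.7], [206, 126, 4, 4, 12]), ([206.6, 135.7], [205, 134, 4, 5, 14]), ([421.3, 143.9], [419, 142, 6, 5, 22]), ([213.7, 174.3], [210, 167, 8, 17, 81]), ([487.2, 195.4], [483, 192, 9, 8, 61])]
side red [([329.3, 161.0], [325, 153, 10, 16, 68]), ([484.5, 313.7], [481, 311, 8, 7, 46]), ([467.4, 353.9], [462, 348, 12, 13, 130])]
60 [array([[213.71933059, 172.57366655]]), array([[331.40247266, 161.06342032]])]
65 [array([[213.27034921, 174.42035324]]), array([[329.6118744, 160.3865278]])]
top red [([207.4, 127.6], [206, 126, 4, 4, 11]), ([206.5, 135.9], [205, 134, 4, 5, 15]), ([421.3, 143.9], [419, 142, 6, 5, 22]), ([213.7, 174.3], [210, 167, 8, 17, 81]), ([487.2, 195.4], [483, 192, 9, 8, 61])]
side red [([329.4, 161.0], [325, 153, 10, 16, 69]), ([484.5, 313.7], [481, 311, 8, 7, 46]), ([467.4, 353.9], [462, 348, 12, 13, 130])]
tested ['side'] [0.5432 0.3041 0.0046 0.0917] 0.24
next ['top', 'side'] [ 0.6219 -0.2847  0.    ] 0.49
next ['top'] [ 0.6221 -0.2826 -0.0066] 0.15
next ['side'] [ 0.6215 -0.2867 -0.0021] 0.29
blue ['top', 'side'] [ 0.4813 -0.284   0.0029] 0.55
blue ['top'] [ 0.4817 -0.2816  0.0073] 0.23
blue ['side'] [ 0.4812 -0.2861 -0.0023] 0.28
done ['top'] [ 0.6409 -0.0114  0.1171] 0.24
done ['top'] [ 0.6409 -0.0114  0.1171] 0.24
tin ['top', 'side'] [ 5.507e-01 -2.863e-01  2.000e-04] 1.3
tin ['top'] [ 0.5527 -0.2829  0.01  ] 1.82
tin ['side'] [ 0.5493 -0.2878 -0.0013] 1.13
tout ['top', 'side'] [ 0.5707 -0.0233  0.1151] 0.72
tout ['top'] [ 0.5708 -0.0189  0.1164] 1.73
tout ['side'] [ 0.5701 -0.0243  0.1158] 0.4
```

Run:
```python
from h import *
a=tri({"top":(212,202.2),"side":(307.7,164.8)});b=tri({"top":(213.7,174.3),"side":(329.35,161)})
d=b-a;print(b,d,2*np.arcsin(np.hypot(d[0],d[2])/.16), "slope of chord",np.arctan2(d[2],d[0]))
```

```text
[0.64575174 0.2860572  0.24339063] [ 0.07365264 -0.0004469   0.00159054] 0.9569733483329916 slope of chord 0.02159184789286218
```

```bash
python3 -m jog '-0.1 0 0 0 0 0;-0.2 0 0.05 0 0 0;-0.29 0 0.12 0 0 0;-0.29 0 0.23 0 0 0;-0.29 0 0.23 0 0 0;-0.29 0 0.23 0 0 0;-0.29 0 0.23 0 0 0;-0.29 0 0.23 0 0 0' 1 5; python3 -m jog '-0.03 0 0 0 0 0;-0.06 0 0 0 0 0;-0.075 0 0 0 0 0;-0.09 0 0 0 0 0'
```

```text
time_s: 8.0
eef_pos: [0.5948, 0.2861, 0.2569]
ee_rot: [0.014, 3.137, 0.003]
wrist_force: [-0.2, -0.5, -0.6]
width: 0.0328
finger_force: 0.0
time_s: 8.4
eef_pos: [0.6265, 0.2826, 0.2543]
ee_rot: [-0.017, -3.133, 0.007]
wrist_force: [-21.9, -8.2, 10.5]
width: 0.0095
finger_force: 14.9
```

```bash
python3 -m jog '0.08 0 0 0 0 0;0.2 0 -0.05 0 0 0;0.3 0 -0.2 0 0 0;0.4 -0.1 -0.2 0 -0.05 0;0.5 -0.3 -0.2 0 -0.1 0;0.5 -0.45 -0.2 0 -0.1667 0;0.5 -0.45 -0.2 0 -0.1667 0;0.5 -0.45 -0.2 0 -0.1667 0;0.5 -0.45 -0.2 0 -0.1667 0' -1 10
python3 - <<'E'
from h import *
ims={c:robot.capture(c) for c in("top","side")}
for c in ims: cv2.imwrite(f"pics/{c}2.png",ims[c])
M={"top":best("top","board_tested",(226,226)),"side":best("side","board_tested",(298,205))}
for S in (M,{"top":M["top"]}):
  for z in(.095,.0992,.103): print(z,*fit(S,[.535,.286,-.01],np.pi/6,.11,.06,.0008,.0038,z))
v,e=fit(M,[.535,.286,-.01,.099],np.pi/6,.11,.06,.0008,.0038);print(v,e)
m=best("top","tester",(229,210))
a=cv2.resize(ims["top"][160:260,170:300],(780,600),interpolation=cv2.INTER_CUBIC)
h=(cv2.convexHull(np.float32(proj("top",box(*v[:2],v[3],v[2],np.pi/6,.11,.06,.0008,.0038))))[:,0]-[170,160]+.5)*6
cv2.polylines(a,[h.astype(int)],1,(0,0,255),1);
b=cv2.resize(ims["side"][150:250,250:380],(780,600),interpolation=cv2.INTER_CUBIC)
h=(cv2.convexHull(np.float32(proj("side",box(*v[:2],v[3],v[2],np.pi/6,.11,.06,.0008,.0038))))[:,0]-[250,150]+.5)*6
cv2.polylines(b,[h.astype(int)],1,(0,0,255),1);
cv2.imwrite("pics/n.png",cv2.resize(np.hstack([a,b]),(800,308)))
E
```

```text
time_s: 9.3
eef_pos: [0.4271, 0.1045, 0.3352]
ee_rot: [0.017, 2.614, -0.004]
wrist_force: [0.4, 0.1, 0.1]
width: 0.0771
finger_force: 0.0
0.095 [0.53753243 0.28918099 0.00772541] 0.491014171964146
0.0992 [0.53695808 0.2878423  0.02102592] 0.37086196078194245
0.103 [0.53637352 0.28640035 0.01364427] 0.3313083368672699
0.095 [ 0.53758058  0.28852634 -0.00288755] 0.2325569025616672
0.0992 [0.53665618 0.28748929 0.00222038] 0.24261034054746675
0.103 [0.53576983 0.28653525 0.00109225] 0.2404366865028474
[0.53664539 0.28710156 0.02010714 0.10127027] 0.3554909891458161
```

View pics/n.png

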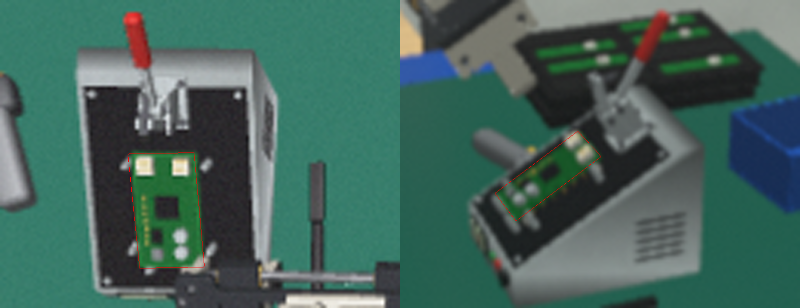

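```bash
cat >> h.py <<'E'
T=R.from_rotvec([0,np.pi,0])*R.from_rotvec([0,-np.pi/6,0]) # tool square to slope
NZ=np.array([-.5,0,.866]);N=np.array([.5365,.2872,.1005])
E
python3 - <<'E'
from h import *
for d in(.09,.0163):print(N+NZ*d,rel(N+NZ*d,T))
E
```

```text
[0.4915  0.2872  0.17844] [ 6.400e-02  4.485e-01  4.143e-01 -1.100e-03  3.000e-04 -2.300e-03]
[0.52835   0.2872    0.1146158] [ 6.420e-02  4.491e-01  5.985e-01 -1.100e-03  3.000e-04 -2.300e-03]
```

```bash
python3 -m jog '0.064 0.1 0 -0.001 0 -0.002;0.064 0.22 0 -0.001 0 -0.002;0.064 0.34 0.1 -0.001 0 -0.002;0.064 0.449 0.2 -0.001 0 -0.002;0.064 0.449 0.32 -0.001 0 -0.002;0.064 0.449 0.414 -0.001 0 -0.002;0.064 0.449 0.414 -0.001 0 -0.002;0.064 0.449 0.47 -0.001 0 -0.002;0.064 0.449 0.53 -0.001 0 -0.002;0.064 0.449 0.57 -0.001 0 -0.002;0.064 0.449 0.598 -0.001 0 -0.002;0.064 0.449 0.598 -0.001 0 -0.002' -1 10
```

```text
time_s: 10.75
eef_pos: [0.5272, 0.2867, 0.1116]
ee_rot: [0.003, 2.621, -0.001]
wrist_force: [0.3, 0.1, 0.2]
width: 0.0919
finger_force: 0.0
```

Run:
```python
from h import *
print(rel(N+NZ*.0163,T))
cv2.imwrite("pics/g.png",cv2.resize(np.hstack([robot.capture("side")[150:250,250:350]]),(600,600),interpolation=cv2.INTER_CUBIC))
```

```text
[-0.0061  0.0012 -0.0051 -0.0003 -0.001  -0.0007]
```

View pics/g.png

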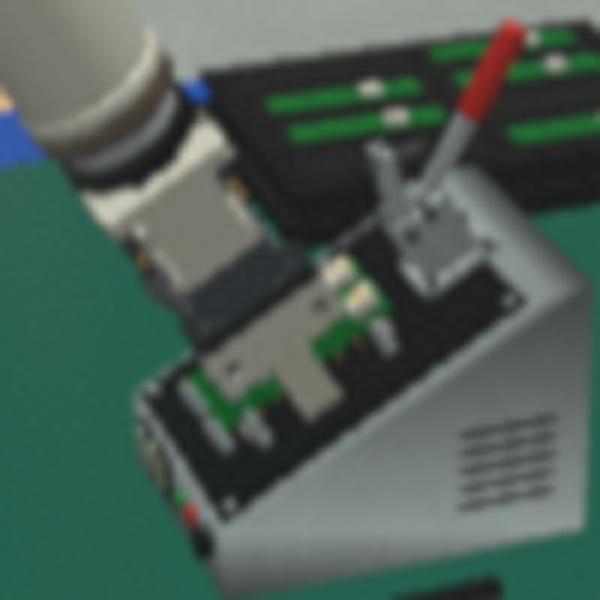

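```bash
python3 -m jog '0 0 0 0 0 0;0 0 0 0 0 0;0 0 0 0 0 0;0 0 0 0 0 0;0 0 0 0 0 0;0 0 0 0 0 0;0 0 0 0 0 0;0 0 0 0 0 0' 0.0 12
```

```text
time_s: 11.6
eef_pos: [0.5277, 0.285, 0.1139]
ee_rot: [0.004, 2.618, -0.002]
wrist_force: [-0.6, -0.5, -0.3]
width: 0.0596
finger_force: 12.0
```

```bash
python3 -m jog '0 0 -0.02 0 0 0;0 0 -0.05 0 0 0;0 0 -0.09 0 0 0;0 0 -0.15 0 0 0;0 0 -0.22 0 0 0;0 0 -0.3 0 0 0;0 0 -0.3 0 0 0;0 0 -0.3 0 0 0' - 12
python3 - <<'E'
from h import *
# free pocket from top-view fits of tray and done board
print("held lift ok?",robot.get_obs()["width"])
c,s=np.cos(.116),np.sin(.116)
print("tray-70:",.5707-.07*c,-.0225-.07*s," done-140:",.6409-.14*c,-.0114-.14*s)
im={c:robot.capture(c) for c in("top","side")}
D=R.from_euler("z",.116)*R.from_rotvec([0,np.pi,0])
for z in(.15,.0323):print(rel([.5015,-.029,z],D))
for c in im: cv2.imwrite(f"pics/{c}3.png",im[c])
E
```

```text
time_s: 12.4
eef_pos: [0.4675, 0.2855, 0.2185]
ee_rot: [0.003, 2.616, -0.001]
wrist_force: [-0.7, -1.0, -1.5]
width: 0.0596
finger_force: 12.0
held lift ok? 0.05958096362144487
tray-70: 0.5011704321336683 -0.0306018017947351  done-140: 0.5018408642673367 -0.0276036035894702
[ 0.0077 -0.7835  0.1896 -0.0104  0.1662 -0.0371]
[ 0.1547 -0.7831  0.4445 -0.0104  0.1662 -0.0371]
```

```bash
python3 -m jog '0 -0.1 0 0 0 0;0 -0.22 0 0 0.03 0;0 -0.35 0 0 0.07 -0.01;0 -0.47 0 0 0.11 -0.02;0.0077 -0.6 0.1 -0.01 0.15 -0.037;0.0077 -0.7 0.15 -0.0104 0.1662 -0.0371;0.0077 -0.7835 0.1896 -0.0104 0.1662 -0.0371;0.0077 -0.7835 0.1896 -0.0104 0.1662 -0.0371;0.0077 -0.7835 0.1896 -0.0104 0.1662 -0.0371;0.0077 -0.7835 0.1896 -0.0104 0.1662 -0.0371;0.0077 -0.7835 0.1896 -0.0104 0.1662 -0.0371'
cat > hb.py <<'E'
from h import *
im={c:robot.capture(c) for c in("top","side")}
for c in im: cv2.imwrite(f"pics/{c}_held.png",im[c])
o=robot.get_obs();print(o["time_s"],o["eef_pos"],o["ee_rot"])
for c in im:
    for d in robot.cut_out(c,"board_tested"): print(c,d["uv"],d["pixels"].sum(),round(d["p"],2))
a=cv2.resize(im["top"][190:290,290:390],(400,400),interpolation=cv2.INTER_CUBIC);b=cv2.resize(im["side"][200:320,270:390],(400,400),interpolation=cv2.INTER_CUBIC)
cv2.imwrite("pics/held.png",np.hstack([a,b]))
E
python3 hb.py
```

```text
time_s: 13.6
eef_pos: [0.5011, -0.0283, 0.1491]
ee_rot: [0.181, -3.134, -0.004]
wrist_force: [-0.6, -0.9, 0.1]
width: 0.0594
finger_force: 12.0
13.7 [ 0.50159113 -0.02658257  0.15027265] [-1.86370058e-01  3.13582313e+00  3.02045673e-03]
top [326.3, 251.5] 50 0.57
side [319.4, 249.4] 305 0.73
side [415.3, 337.6] 820 0.63
```

View pics/held.png

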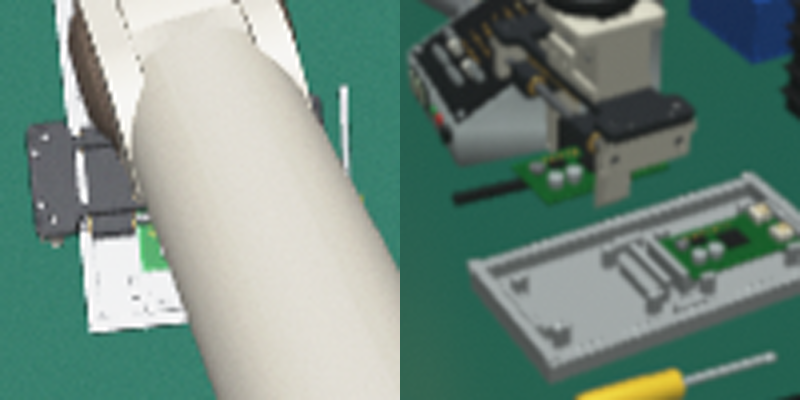

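Run:
```python
from h import *
E=[]
for i in range(6):
    robot.capture("side");E.append(robot.get_obs()["eef_pos"])
print(np.mean(E,0),np.std(E,0))
d=robot.cut_out("side","board_tested")[0];m=d["pixels"]
n,l,st,ce=cv2.connectedComponentsWithStats(m.astype(np.uint8));print(st[1:])
h=cv2.convexHull(np.vstack([np.argwhere(l==i)[:,::-1] for i in range(1,n) if st[i,4]>8]))
M=cv2.fillPoly(np.zeros((480,640),np.uint8),[h],1)
for zb in(.133,.135):
    v,e=fit({"side":M},[.5015,-.029,.116],0,.11,.06,.0008,.0038,zb);print(zb,v,e)
    v,e=fit({"side":M},[.5015,-.029,.116,.134],0,.11,.06,.0008,.0038);print(zb,v,e)
im=robot.capture("side");a=cv2.resize(im[220:290,280:380],(800,560),interpolation=cv2.INTER_CUBIC)
for vv,col in(([.5015,-.029,.116],(0,0,255)),):
    q=(cv2.convexHull(np.float32(proj("side",box(*vv[:2],.134,vv[2],0,.11,.06,.0008,.0038))))[:,0]-[280,220]+.5)*8
    cv2.polylines(a,[q.astype(int)],1,col,1)
cv2.drawContours(a,[((h-[280,220]+.5)*8).astype(int)],-1,(255,0,0),1)
cv2.imwrite("pics/hs.png",a)
```

```text
[ 0.50197186 -0.02723164  0.15094557] [1.93966654e-05 3.79189966e-04 4.09333973e-05]
[[304 244  25  18 304]
 [340 248  10   5  33]]
0.133 [ 0.50197554 -0.02784379  0.03231797] 0.8628737419179877
0.133 [0.51955418 0.01393166 0.06642687 0.10223957] 0.9017885163215509
0.135 [ 0.50095755 -0.03072444  0.02605794] 0.8617558067638105
0.135 [0.51955418 0.01393166 0.06642687 0.10223957] 0.9017885163215509
```

View pics/hs.png

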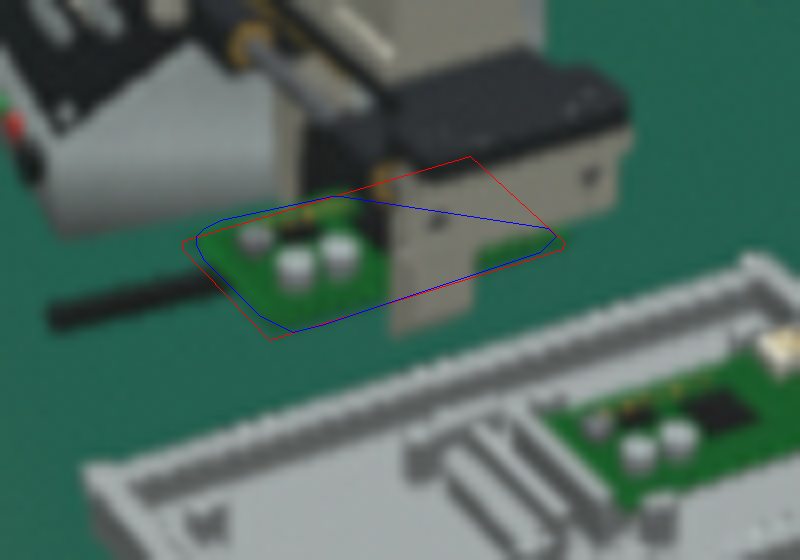

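Run:
```python
from h import *
D=R.from_euler("z",.116)*R.from_rotvec([0,np.pi,0])
o=robot.get_obs();o["eef_pos"]=np.array([.50197,-.0272,.151])
for z in(.06,.0335):print(rel([.5016,-.0296,z],D,o))
```

```text
[ 1.900e-03 -6.000e-03  2.275e-01  2.000e-04  4.000e-04  3.000e-04]
[ 2.000e-03 -6.100e-03  2.937e-01  2.000e-04  4.000e-04  3.000e-04]
```

```bash
python3 -m jog '0.002 -0.006 0.06 0 0 0;0.002 -0.006 0.14 0 0 0;0.002 -0.006 0.2 0 0 0;0.002 -0.006 0.24 0 0 0;0.002 -0.006 0.255 0 0 0;0.002 -0.006 0.265 0 0 0;0.002 -0.006 0.275 0 0 0;0.002 -0.006 0.282 0 0 0;0.002 -0.006 0.288 0 0 0;0.002 -0.006 0.29 0 0 0;0.002 -0.006 0.29 0 0 0'
```

```text
time_s: 15.3
eef_pos: [0.5015, -0.0305, 0.0347]
ee_rot: [-0.183, 3.135, 0.001]
wrist_force: [-1.4, 0.3, -1.8]
width: 0.0596
finger_force: 12.0
```

```bash
python3 -m jog '0 0 0.002 0 0 0;0 0 0.004 0 0 0;0 0 0.004 0 0 0'; python3 -m jog '0 0 0.002 0 0 0;0 0 0.004 0 0 0;0 0 0.004 0 0 0'
```

```text
time_s: 15.6
eef_pos: [0.5014, -0.0305, 0.033]
ee_rot: [-0.183, 3.135, 0.002]
wrist_force: [-0.2, -0.2, -1.6]
width: 0.0595
finger_force: 12.0
time_s: 15.9
eef_pos: [0.5014, -0.0304, 0.0313]
ee_rot: [-0.183, 3.136, 0.002]
wrist_force: [0.6, 0.2, -0.9]
width: 0.0592
finger_force: 12.0
```

```bash
python3 -m jog '0 0 0.003 0 0 0;0 0 0.003 0 0 0'; python3 -m jog '0 0 0.003 0 0 0;0 0 0.003 0 0 0'
```

```text
time_s: 16.1
eef_pos: [0.5014, -0.0304, 0.03]
ee_rot: [-0.183, 3.136, 0.002]
wrist_force: [-0.3, 0.2, -0.4]
width: 0.0592
finger_force: 12.0
time_s: 16.3
eef_pos: [0.5015, -0.0305, 0.0292]
ee_rot: [-0.183, 3.135, 0.001]
wrist_force: [-1.1, 0.9, 1.5]
width: 0.0594
finger_force: 12.0
```

```bash
python3 -m jog '0 0 0 0 0 0;0 0 0 0 0 0;0 0 0 0 0 0;0 0 0 0 0 0;0 0 -0.05 0 0 0;0 0 -0.15 0 0 0;0 0 -0.25 0 0 0;0 0 -0.35 0 0 0;0 0 -0.35 0 0 0' -1
python3 - <<'E'
from h import *
D=R.from_euler("z",-.003)*R.from_rotvec([0,np.pi,0])
print(rel([.622,-.2846,.15],D))
E
```

```text
time_s: 17.2
eef_pos: [0.505, -0.0304, 0.1741]
ee_rot: [-0.183, 3.126, -0.002]
wrist_force: [0.9, -0.4, -0.5]
width: 0.092
finger_force: 0.0
[-2.158e-01 -6.653e-01  6.330e-02 -3.000e-04  3.200e-03  3.820e-02]
```

```bash
python3 -m jog '-0.05 -0.1 0 0 0 0;-0.1 -0.22 0 0 0 0.01;-0.15 -0.34 0 0 0 0.02;-0.19 -0.46 0.03 0 0.002 0.03;-0.216 -0.57 0.063 0 0.003 0.038;-0.216 -0.665 0.063 0 0.003 0.038;-0.216 -0.665 0.063 0 0.003 0.038;-0.216 -0.665 0.063 0 0.003 0.038;-0.216 -0.665 0.063 0 0.003 0.038'
python3 - <<'E'
from h import *
ims={c:robot.capture(c) for c in("top","side")}
def show(n,uv,z,yaw):
    X=ray("top",uv);X=X[0]+X[1]*(z-X[0][2])/X[1][2]
    for c in ims:
        t=proj(c,[X])[0];m=None
        for d in robot.cut_out(c,n):
            if np.hypot(*(np.array(d["uv"])-t))<15:m=d["pixels"];break
        if m is not None: print(n,c,*fit({c:m},[X[0],X[1],yaw],0,.11,.06,.0008,.0038,.016))
show("board_tested",(338,252),.016,.11);show("board_next",(331,202),.016,.11);show("board_next",(418,208),.016,0);show("board_blue",(419,252),.016,0)
m=best("top","tray_out",(335,228))
E=[robot.get_obs()["eef_pos"]]
for i in range(3): robot.capture("side");E.append(robot.get_obs()["eef_pos"])
print(np.mean(E,0),robot.get_obs()["ee_rot"],robot.get_obs()["time_s"])
a=cv2.resize(ims["top"][180:290,295:395],(400,440),interpolation=cv2.INTER_CUBIC);b=cv2.resize(ims["side"][230:340,290:390],(400,440),interpolation=cv2.INTER_CUBIC)
cv2.imwrite("pics/placed.png",np.hstack([a,b]))
E
```

```text
time_s: 18.1
eef_pos: [0.618, -0.2827, 0.1431]
ee_rot: [-0.001, -3.132, -0.003]
wrist_force: [0.5, -0.1, 0.4]
width: 0.0916
finger_force: 0.0
board_tested top [ 0.50372128 -0.02789154  0.10284309] 0.2538703638975567
board_tested side [ 0.50376006 -0.03190677  0.11110897] 0.38110873592334543
board_next top [ 0.64056611 -0.01134425  0.11821041] 0.2775547608541279
board_next top [ 0.62214852 -0.28234917  0.        ] 0.34466812789776885
board_next side [ 0.62236779 -0.28727569  0.        ] 0.33403509440085427
board_blue top [ 0.48158666 -0.28198642  0.        ] 0.2469925702875616
board_blue side [ 0.48182192 -0.28528788  0.        ] 0.36613485936188656
[ 0.61816155 -0.28470284  0.14368672] [-4.29378492e-03 -3.13301856e+00 -6.94203756e-04] 18.8
```

View pics/placed.png

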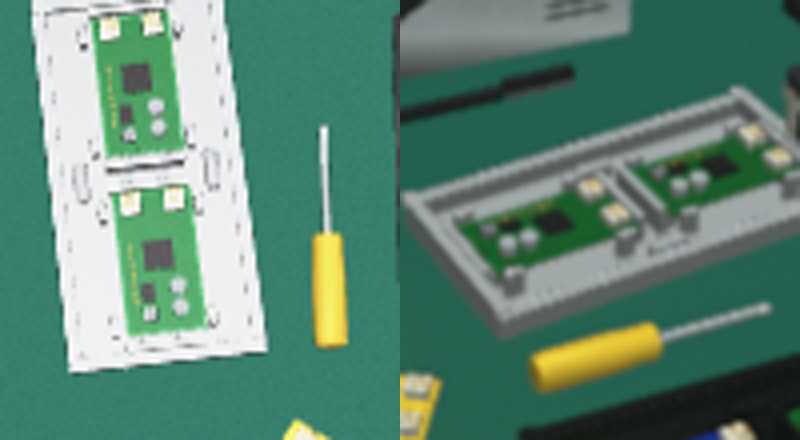

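Run:
```python
from h import *
D=R.from_euler("z",-.002)*R.from_rotvec([0,np.pi,0])
o=robot.get_obs();o["eef_pos"]=np.array([.61816,-.2847,.1437])
for z in(.06,.030):print(rel([.6201,-.2848,z],D,o))
im=robot.capture("side");cv2.imwrite("pics/nx.png",cv2.resize(im[270:390,310:470],(800,600),interpolation=cv2.INTER_CUBIC))
```

```text
[-6.600e-03 -3.000e-04  2.092e-01  1.000e-04 -2.700e-03 -2.000e-04]
[-7.300e-03 -4.000e-04  2.842e-01  1.000e-04 -2.700e-03 -2.000e-04]
```

View pics/nx.png

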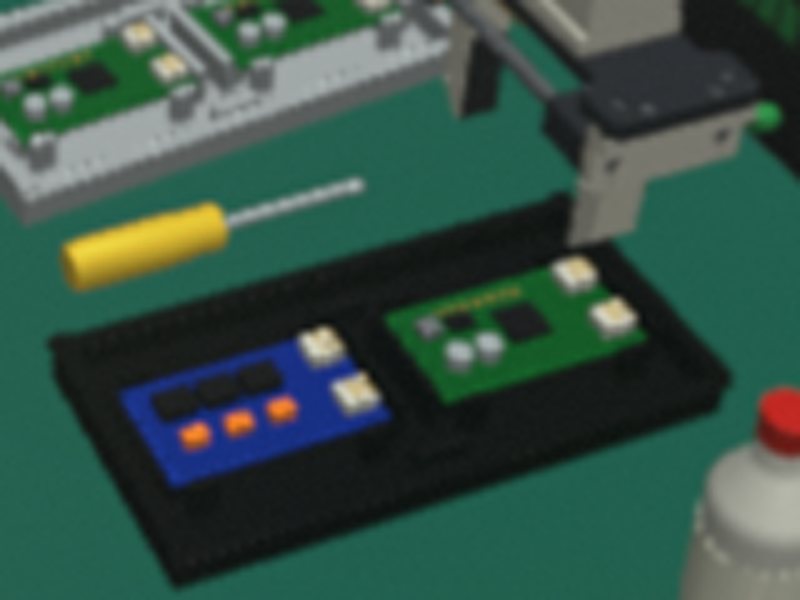

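The green board in the far pocket (side about (413,336)), beside the blue one at (362,351), is confirmed as board_next, with its connectors at the far end. The gripper is above it. Descending.

```bash
python3 -m jog '-0.007 0 0.06 0 -0.0027 0;-0.007 0 0.14 0 -0.0027 0;-0.007 0 0.2 0 -0.0027 0;-0.007 0 0.24 0 -0.0027 0;-0.007 0 0.265 0 -0.0027 0;-0.007 0 0.28 0 -0.0027 0;-0.007 0 0.284 0 -0.0027 0;-0.007 0 0.284 0 -0.0027 0'; python3 -c "
from h import *
E=[]
for i in range(3): robot.capture('side');E.append(robot.get_obs()['eef_pos'])
print(np.mean(E,0),robot.get_obs()['ee_rot'])"
```

```text
time_s: 19.65
eef_pos: [0.6206, -0.2848, 0.0308]
ee_rot: [0.004, 3.141, 0.0]
wrist_force: [0.5, -0.4, 0.1]
width: 0.0918
finger_force: 0.0
[ 0.62075575 -0.28491688  0.03109453] [ 4.14707682e-03  3.14010774e+00 -4.55788415e-04]
```

```bash
python3 -m jog '0 0 0 0 0 0;0 0 0.003 0 0 0;0 0 0.003 0 0 0;0 0 0.003 0 0 0;0 0 0.003 0 0 0;0 0 0.003 0 0 0;0 0 0.003 0 0 0;0 0 0.003 0 0 0' 0 12 && python3 -m jog '0 0 -0.03 0 0 0;0 0 -0.08 0 0 0;0 0 -0.16 0 0 0;0 0 -0.26 0 0 0;0 0 -0.36 0 0 0;0 0 -0.46 0 0 0;0 0 -0.46 0 0 0;0 0 -0.46 0 0 0'
python3 - <<'E'
from h import *
# targets: standoff above the nest
G=np.array([.5277,.285,.1139])
for d in(.1,):print(G+NZ*d,rel(G+NZ*d,T))
E
```

```text
time_s: 20.6
eef_pos: [0.62, -0.2846, 0.0288]
ee_rot: [-0.004, -3.141, -0.001]
wrist_force: [0.1, 0.9, -0.7]
width: 0.0598
finger_force: 12.0
time_s: 21.4
eef_pos: [0.621, -0.285, 0.2161]
ee_rot: [0.004, 3.138, -0.003]
wrist_force: [-0.3, -0.5, -1.2]
width: 0.0593
finger_force: 12.0
[0.4777 0.285  0.2005] [ 3.6210e-01  1.4242e+00  3.5000e-02 -8.0000e-04 -1.6540e-01 -6.0000e-04]
```

```bash
python3 -m jog '0.05 0.1 0 0 0 0;0.12 0.22 0 0 0 0;0.2 0.34 0 0 0 0;0.3 0.45 0 0 0 0;0.362 0.56 0 0 0 0;0.362 0.68 0 0 -0.04 0;0.362 0.8 0 0 -0.08 0;0.362 0.9 0 0 -0.12 0;0.362 0.9 0 0 -0.165 0;0.362 0.9 0 0 -0.165 0;0.362 0.9 0 0 -0.165 0'
python3 - <<'E'
from h import *
G=np.array([.5277,.285,.1139])
for d in(.1,):print(G+NZ*d,rel(G+NZ*d,T))
E
```

```text
time_s: 22.5
eef_pos: [0.4729, 0.0758, 0.2112]
ee_rot: [-0.001, 2.627, -0.003]
wrist_force: [0.1, -0.3, -0.1]
width: 0.0594
finger_force: 12.0
[0.4777 0.285  0.2005] [ 1.90e-03  5.23e-01  2.82e-02 -6.00e-04 -2.70e-03  5.00e-04]
```

```bash
python3 -m jog '0 0.1 0 0 0 0;0.002 0.22 0 0 0 0;0.002 0.34 0 0 0 0;0.002 0.44 0.02 0 -0.002 0;0.002 0.523 0.028 0 -0.0025 0;0.002 0.523 0.028 0 -0.0025 0;0.002 0.523 0.028 0 -0.0025 0;0.002 0.523 0.028 0 -0.0025 0'
python3 - <<'E'
from h import *
E=[];Q=[]
for i in range(5): robot.capture('side');o=robot.get_obs();E.append(o['eef_pos']);Q.append(o["ee_rot"])
o["eef_pos"]=np.mean(E,0);o["ee_rot"]=np.mean(Q,0);print(o["eef_pos"],o["ee_rot"])
G=np.array([.5277,.285,.1139])
for d in(.1,.02,0):print(d,rel(G+NZ*d,T,o))
E
```

```text
time_s: 23.3
eef_pos: [0.4818, 0.2827, 0.2023]
ee_rot: [0.007, 2.617, -0.004]
wrist_force: [-0.4, -0.0, -0.5]
width: 0.0594
finger_force: 12.0
[0.4820543  0.28284992 0.2029335 ] [ 0.00674378  2.61550114 -0.00307298]
0.1 [ 0.0125  0.0053 -0.0002 -0.0011  0.0008 -0.0013]
0.02 [ 0.013   0.006   0.1998 -0.0011  0.0008 -0.0013]
0 [ 0.0131  0.0062  0.2498 -0.0011  0.0008 -0.0013]
```

```bash
python3 -m jog '0.0115 0.006 0.05 -0.001 0.001 -0.001;0.0115 0.006 0.11 -0.001 0.001 -0.001;0.0115 0.006 0.16 -0.001 0.001 -0.001;0.0115 0.006 0.19 -0.001 0.001 -0.001;0.0115 0.006 0.2 -0.001 0.001 -0.001;0.0115 0.006 0.2 -0.001 0.001 -0.001'
python3 - <<'E'
from h import *
E=[];Q=[]
for i in range(6): robot.capture('side');o=robot.get_obs();E.append(o['eef_pos']);Q.append(o["ee_rot"])
o["eef_pos"]=np.mean(E[2:],0);o["ee_rot"]=np.mean(Q[2:],0);print(o["eef_pos"],E[0],E[-1],o["ee_rot"],o["wrist_force"])
G=np.array([.5277,.285,.1139])
for d in(.02,0):print(d,rel(G+NZ*d,T,o))
im=robot.capture("side");cv2.imwrite("pics/in.png",cv2.resize(im[150:250,250:380],(780,600),interpolation=cv2.INTER_CUBIC))
E
```

```text
time_s: 24.15
eef_pos: [0.5178, 0.2866, 0.1312]
ee_rot: [-0.001, 2.619, 0.002]
wrist_force: [-0.0, -0.1, -0.2]
width: 0.0596
finger_force: 12.0
[0.5178073  0.28745228 0.13231204] [0.51774614 0.28706696 0.13178533] [0.51782978 0.28740206 0.13223333] [-1.88626517e-03  2.61752480e+00  3.40572274e-03] [ 0.69384214  0.31901811 -1.57326767]
0.02 [ 0.0016 -0.0061  0.0022  0.0009  0.0001  0.0002]
0 [ 0.0016 -0.0063  0.0522  0.0009  0.0001  0.0002]
```

View pics/in.png

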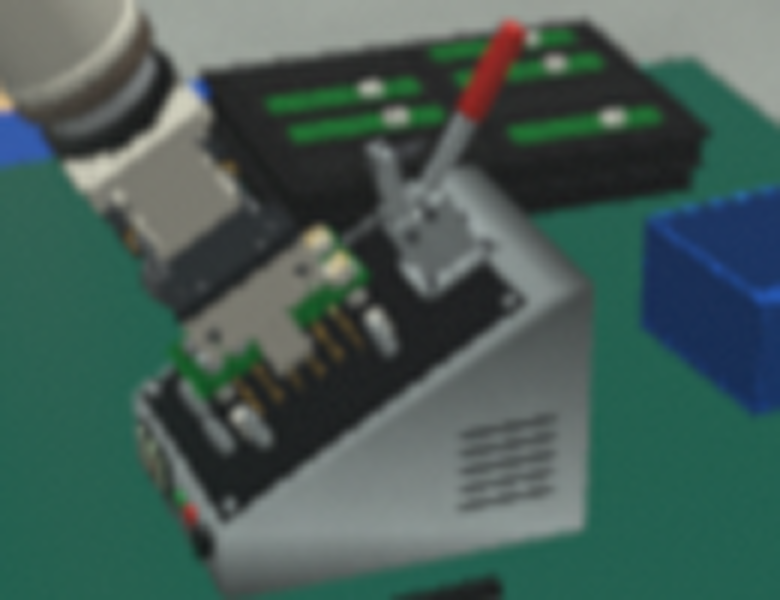

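```bash
python3 -m jog '0 -0.005 0.005 0.001 0 0;0 -0.005 0.014 0.001 0 0;0 -0.005 0.022 0.001 0 0;0 -0.005 0.03 0.001 0 0;0 -0.005 0.036 0.001 0 0;0 -0.005 0.042 0.001 0 0;0 -0.005 0.042 0.001 0 0;0 -0.005 0.042 0.001 0 0'; python3 -m jog '0 0 0.003 0 0 0;0 0 0.005 0 0 0;0 0 0.005 0 0 0'
```

```text
time_s: 25.3
eef_pos: [0.5263, 0.2853, 0.1171]
ee_rot: [-0.001, 2.618, -0.001]
wrist_force: [0.6, -0.5, -0.9]
width: 0.0597
finger_force: 12.0
time_s: 25.6
eef_pos: [0.5274, 0.2854, 0.1155]
ee_rot: [-0.001, 2.618, -0.001]
wrist_force: [-0.7, 0.2, 2.7]
width: 0.0593
finger_force: 12.0
```

```bash
python3 -m jog '0 0 0.003 0 0 0;0 0 0.003 0 0 0;0 0 0.003 0 0 0'; python3 -m jog '0 0 0.003 0 0 0;0 0 0.003 0 0 0;0 0 0.003 0 0 0'
```

```text
time_s: 25.9
eef_pos: [0.5285, 0.2853, 0.1145]
ee_rot: [0.0, 2.618, -0.001]
wrist_force: [3.0, 0.2, -0.2]
width: 0.0596
finger_force: 12.0
time_s: 26.2
eef_pos: [0.5288, 0.2853, 0.1138]
ee_rot: [-0.0, 2.617, -0.002]
wrist_force: [1.3, -0.6, 5.1]
width: 0.0596
finger_force: 12.0
```

```bash
python3 -m jog '0 0 -0.002 0 0 0;0 0 -0.002 0 0 0;0 0 -0.002 0 0 0;0 0 -0.002 0 0 0;0 0 -0.002 0 0 0;0 0 -0.05 0 0 0;0 0 -0.13 0 0 0;0 0 -0.23 0 0 0;0.05 -0.1 -0.33 0 0 0;0.1 -0.2 -0.4 0 0.05 0;0.1 -0.3 -0.4 0 0.1 0;0.1 -0.4 -0.4 0 0.1667 0' -1
python3 - <<'E'
from h import *
ims={c:robot.capture(c) for c in("top","side")}
M={"top":best("top","board_tested",(226,226)),"side":best("side","board_tested",(298,205))}
M={c:m for c,m in M.items() if m is not None};print(list(M))
for S in (M,{"top":M.get("top")}):
  for z in(.0992,.103): print(z,*fit(S,[.535,.286,-.01],np.pi/6,.11,.06,.0008,.0038,z))
v,e=fit(M,[.535,.286,-.01,.099],np.pi/6,.11,.06,.0008,.0038);print(v,e)
a=cv2.resize(ims["top"][160:260,170:300],(780,600),interpolation=cv2.INTER_CUBIC)
b=cv2.resize(ims["side"][150:250,250:380],(780,600),interpolation=cv2.INTER_CUBIC)
cv2.imwrite("pics/n2.png",cv2.resize(np.hstack([a,b]),(800,308)))
o=robot.get_obs();print(o["time_s"],o["eef_pos"],o["ee_rot"])
E
```

```text
time_s: 27.4
eef_pos: [0.4261, 0.1768, 0.225]
ee_rot: [0.009, 2.832, -0.052]
wrist_force: [1.3, -1.0, 0.1]
width: 0.0918
finger_force: 0.0
[]
0.0992 [ 0.535  0.286 -0.01 ] nan
0.103 [ 0.535  0.286 -0.01 ] nan
  return _methods._mean(a, axis=axis, dtype=dtype,
  ret = ret.dtype.type(ret / rcount)
Traceback (most recent call last):
  File "h.py", line 19, in fit
    cs={c:cont(m) for c,m in masks.items()}
          ~~~~^^^
  File "h.py", line 16, in cont
    cs=cv2.findContours(m.astype(np.uint8),cv2.RETR_EXTERNAL,cv2.CHAIN_APPROX_NONE)[0]
                        ^^^^^^^^
AttributeError: 'NoneType' object has no attribute 'astype'
```

```bash
python3 -m jog '0 -0.1 -0.1 0 0.05 0;0 -0.2 -0.2 0 0.05 0;0 -0.2 -0.25 0 0.08 0;0 -0.2 -0.25 0 0.0987 0;0 -0.2 -0.25 0 0.0987 0' -0.1 5
cat > chk.py <<'E'
from h import *
ims={c:robot.capture(c) for c in("top","side")}
M={}
for c,u in(("top",(226,226)),("side",(298,205))):
    for n in("board_tested","board_next"):
        m=best(c,n,u)
        if m is not None: M[c]=m;break
print(list(M))
for S in [{c:M[c]} for c in M]:
  for z in(.0992,.103): print(list(S),z,*fit(S,[.535,.286,-.01],np.pi/6,.11,.06,.0008,.0038,z))
if len(M)>1: print(*fit(M,[.535,.286,-.01,.099],np.pi/6,.11,.06,.0008,.0038))
a=cv2.resize(ims["top"][160:260,170:300],(780,600),interpolation=cv2.INTER_CUBIC)
b=cv2.resize(ims["side"][150:250,250:380],(780,600),interpolation=cv2.INTER_CUBIC)
cv2.imwrite("pics/n2.png",cv2.resize(np.hstack([a,b]),(800,308)))
o=robot.get_obs();print(o["time_s"],o["eef_pos"],o["ee_rot"])
D=R.from_rotvec([0,np.pi,0])
for p in([.652,.286,.34],):print(rel(p,D))
E
python3 chk.py
```

```text
time_s: 28.1
eef_pos: [0.3973, 0.1004, 0.3234]
ee_rot: [0.026, 3.138, -0.055]
wrist_force: [0.3, 0.3, -0.4]
width: 0.0561
finger_force: 0.0
['side']
['side'] 0.0992 [0.53847185 0.29145025 0.02907787] 0.27817379089346583
['side'] 0.103 [0.53614532 0.2847474  0.02501993] 0.27265396039202516
28.4 [0.39430628 0.10130738 0.32102223] [-0.01976578 -3.13951947  0.05486751]
[-6.383e-01  4.678e-01 -6.470e-02 -1.110e-02 -5.000e-04 -4.000e-03]
```

View pics/n2.png

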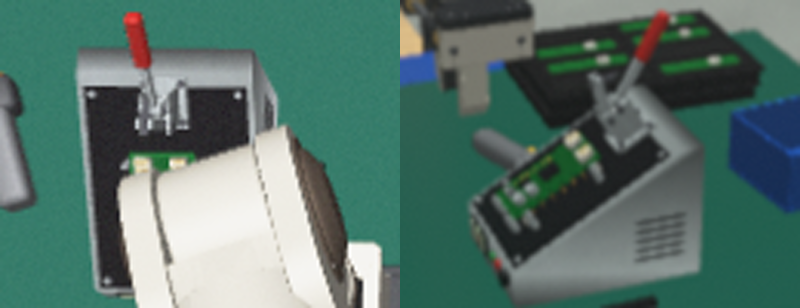

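Run:
```python
from h import *
b=robot.capture("side");a=cv2.imread("pics/side2.png")
m=best("side","board_next",(298,205))
if m is None: m=best("side","board_tested",(298,205))
x,y,w,h=cv2.boundingRect(m.astype(np.uint8));print(x,y,w,h)
f=lambda i,X,Y,W,H:cv2.cvtColor(i,cv2.COLOR_BGR2GRAY)[Y:Y+H,X:X+W].astype(np.float32)
for X,Y,W,H in((x-3,y-3,w+6,h+6),(x,y,w//2,h),(x+w//2,y,w//2,h),(320,215,40,40)):
    A,B=f(a,X,Y,W,H),f(b,X,Y,W,H);M=np.eye(2,3,dtype=np.float32)
    cc,M=cv2.findTransformECC(A,B,M,cv2.MOTION_TRANSLATION);print(cc,M[:,2],abs(A-B).mean())
n=N;print("px per mm uphill",(proj("side",[n+np.array([.866,0,.5])*.001])-proj("side",[n])),"normal",(proj("side",[n+NZ*.001])-proj("side",[n])),"y",(proj("side",[n+[0,.001,0]])-proj("side",[n])))
```

```text
282 193 32 28
0.9956233025665738 [-0.11239638 -0.06001759] 2.1052632
0.9769095692498698 [-0.15668555 -0.09429087] 2.9174106
0.9963635041452324 [-0.15453188 -0.09539939] 2.5089285
0.9999627537196082 [-0.00752341 -0.01151174] 0.506875
px per mm uphill [[ 0.24896721 -0.18417689]] normal [[-0.15082208 -0.20998055]] y [[-0.10624417 -0.13572882]]
```

```bash
python3 -m jog '-0.08 0.06 -0.065 -0.011 0 -0.004;-0.16 0.12 -0.065 -0.011 0 -0.004;-0.25 0.18 -0.065 -0.011 0 -0.004;-0.34 0.25 -0.065 -0.011 0 -0.004;-0.44 0.32 -0.065 -0.011 0 -0.004;-0.54 0.39 -0.065 -0.011 0 -0.004;-0.638 0.468 -0.065 -0.011 0 -0.004;-0.638 0.468 -0.065 -0.011 0 -0.004;-0.638 0.468 -0.065 -0.011 0 -0.004;-0.638 0.468 -0.065 -0.011 0 -0.004;-0.638 0.468 -0.065 -0.011 0 -0.004'
python3 - <<'E'
from h import *
D=R.from_rotvec([0,np.pi,0])
for i in range(3): robot.capture("side")
o=robot.get_obs();print(o["eef_pos"],o["width"]);print(rel([.652,.286,.34],D),rel([.652,.286,.248],D))
E
```

```text
time_s: 29.6
eef_pos: [0.653, 0.2836, 0.3428]
ee_rot: [0.005, 3.14, -0.001]
wrist_force: [-0.3, -0.6, 0.4]
width: 0.0501
finger_force: 0.0
[0.65340172 0.28346112 0.34308768] 0.05022920037177343
[ 0.0035  0.0063  0.0077 -0.0002  0.0006 -0.0011] [ 4.000e-03  6.500e-03  2.377e-01 -2.000e-04  6.000e-04 -1.100e-03]
```

```bash
python3 -m jog '0.004 0.0065 0.08 0 0 0;0.004 0.0065 0.17 0 0 0;0.004 0.0065 0.238 0 0 0;0.004 0.0065 0.238 0 0 0;0.004 0.0065 0.238 0 0 0' && python3 -m jog '0 0 0 0 0 0;0 0 0 0 0 0;0 0 0 0 0 0;0 0 0 0 0 0;0 0 0 0 0 0;0 0 0 0 0 0;0 0 0 0 0 0' 1 6
```

```text
time_s: 30.25
eef_pos: [0.652, 0.2866, 0.2475]
ee_rot: [0.005, 3.141, 0.0]
wrist_force: [0.4, 0.1, 1.5]
width: 0.0508
finger_force: 0.0
time_s: 30.95
eef_pos: [0.6528, 0.282, 0.2471]
ee_rot: [-0.011, -3.141, 0.012]
wrist_force: [-2.7, -10.3, 6.5]
width: 0.0152
finger_force: 6.0
```

```bash
python3 -m jog '0.015 -0.008 -0.009 0 0 0;0.032 -0.008 -0.015 0 0 0;0.048 -0.008 -0.02 0 0 0;0.065 -0.008 -0.024 0 0 0;0.082 -0.008 -0.026 0 0 0;0.1 -0.008 -0.027 0 0 0;0.118 -0.008 -0.026 0 0 0;0.135 -0.008 -0.024 0 0 0;0.152 -0.008 -0.02 0 0 0;0.168 -0.008 -0.015 0 0 0;0.2 -0.008 0 0 0 0;0.212 -0.008 0.006 0 0 0' - 8; python3 -m jog '0.004 0 0.004 0 0 0;0.008 0 0.006 0 0 0;0.008 0 0.006 0 0 0'
```

```text
time_s: 32.15
eef_pos: [0.5661, 0.2828, 0.2444]
ee_rot: [0.004, 3.142, -0.005]
wrist_force: [1.5, -5.5, 0.9]
width: 0.0149
finger_force: 8.0
time_s: 32.45
eef_pos: [0.5631, 0.2828, 0.2423]
ee_rot: [-0.004, -3.141, 0.005]
wrist_force: [-1.6, -5.1, 4.2]
width: 0.015
finger_force: 8.0
```

```bash
python3 -m jog '0 0 0 0 0 0;0 0 0 0 0 0;0 0 0 0 0 0;0 0 -0.1 0 0 0;0 0 -0.2 0 0 0;-0.08 0 -0.2 0 0 0;-0.165 0 -0.2 0 0 0;-0.165 0 -0.2 0 0 0' -0.1 6 && python3 -m jog '0 0 0 0 0 0;0 0 0 0 0 0;0 0 0 0 0 0;0 0 0 0 0 0;0 0 0 0 0 0;0 0 0 0 0 0;0 0 0 0 0 0;0 0 0 0 0 0' 1 6
python3 - <<'E'
from h import *
im={c:robot.capture(c) for c in("top","side")}
for c in im:
    hs=cv2.cvtColor(im[c],cv2.COLOR_BGR2HSV);r=((hs[...,0]<8)|(hs[...,0]>172))&(hs[...,1]>150)&(hs[...,2]>70)
    n,l,st,ce=cv2.connectedComponentsWithStats(r.astype(np.uint8));print(c,"red",[(ce[i].round(1).tolist(),st[i].tolist()) for i in range(1,n) if st[i,4]>8])
D=R.from_rotvec([0,np.pi,0])
print(rel([.628,.285,.33],D),rel([.628,.285,.257],D))
E
```

```text
time_s: 33.25
eef_pos: [0.6337, 0.2824, 0.3207]
ee_rot: [0.011, 3.141, 0.001]
wrist_force: [0.6, -1.0, -0.7]
width: 0.0506
finger_force: 0.0
time_s: 34.05
eef_pos: [0.6298, 0.284, 0.3218]
ee_rot: [-0.004, -3.141, -0.0]
wrist_force: [0.0, -0.6, -0.1]
width: 0.0007
finger_force: 0.0
top red [([421.3, 143.9], [419, 142, 6, 5, 24]), ([487.2, 195.4], [483, 192, 9, 8, 61]), ([211.1, 203.4], [207, 199, 10, 9, 51])]
side red [([307.7, 164.8], [303, 159, 10, 13, 55]), ([484.5, 313.7], [481, 311, 8, 7, 46]), ([467.4, 353.9], [462, 348, 12, 13, 130])]
[ 0.0046  0.0025 -0.0208  0.     -0.0001 -0.0008] [ 4.600e-03  2.500e-03  1.617e-01  0.000e+00 -1.000e-04 -8.000e-04]
```

```bash
python3 -m jog '0.1 0 -0.1 0 0 0;0.2 -0.1 -0.15 0 0 0;0.3 -0.2 -0.15 0 0 0;0.35 -0.3 -0.15 0 0 0;0.35 -0.4 -0.15 0 0 0;0.35 -0.4 -0.15 0 0 0;0.35 -0.4 -0.15 0 0 0'
python3 - <<'E'
from h import *
b=robot.capture("side");a=cv2.imread("pics/side0.png");t=robot.capture("top")
g=lambda i:cv2.cvtColor(i,cv2.COLOR_BGR2GRAY).astype(np.float32)
for n,(X,Y,W,H) in dict(board=(279,190,38,34),handle=(298,154,20,28)).items():
    A,B=g(a)[Y:Y+H,X:X+W],g(b)[Y:Y+H,X:X+W]
    cc,M=cv2.findTransformECC(A,B,np.eye(2,3,dtype=np.float32),cv2.MOTION_TRANSLATION);print(n,cc,M[:,2])
d=abs(g(a)-g(b))>40;print("changed px blobs side",[s.tolist() for s in cv2.connectedComponentsWithStats(cv2.dilate(d.astype(np.uint8),np.ones((5,5))))[2][1:]])
for d in robot.cut_out("side","board_tested")+robot.cut_out("side","board_done"):
    u=np.array(d["uv"])
    if np.hypot(*(u-proj("side",[[.5037,-.030,.018]])[0]))<12: print("in pocket",fit({"side":d["pixels"]},[.5037,-.03,.11],0,.11,.06,.0008,.0038,.016));break
print(robot.get_obs()["wrist_force"],robot.get_obs()["time_s"])
E
```

```text
time_s: 34.85
eef_pos: [0.4899, 0.1219, 0.382]
ee_rot: [0.012, 3.141, -0.002]
wrist_force: [-0.5, 0.4, 0.4]
width: 0.0004
finger_force: 0.0
board 0.9952295657788716 [-0.1005798  -0.07859274]
handle 0.9998836489414117 [-0.00737811  0.00341387]
changed px blobs side [[52, 0, 151, 250, 19955], [229, 0, 101, 155, 5451], [139, 89, 10, 12, 101], [64, 124, 5, 5, 25], [76, 254, 9, 9, 63], [304, 273, 45, 28, 816], [386, 319, 54, 33, 1060]]
in pocket (array([ 0.50280058, -0.03184615,  0.09166261]), np.float64(0.48621421379436647))
[0.07312261 0.69342915 0.63817635] 35.05
```

```bash
python3 -c "
from rig import robot
print(robot.job_done())"
```

```text
the job is handed in; nothing more can be done
None
```

I handed the job in at about 35 s: the tested board lies in the grey tray's empty pocket, and the next green board is home in the tester with the clamp closed. The side picture shows the handle where it started and the new board within about 1 mm of home, with nothing else moved; the hand-in returned no verdict.

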